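Set the larger air regulator to its mark and lock it

ROBOT

A 6-joint arm with a two-finger parallel gripper is mounted at the origin on a cart in front of the work surface, level with it; the furniture and walls round the work are solid. World frame = base frame: x ahead of the robot, y to its left, z up, the work surface at z = 0. Lengths are in m, angles in degrees, forces in N, time in s.
With the tool pointing down it reaches from about 0.4 to 0.825 m from the base axis. Payload 7 kg.
Tool frame: the origin (TCP) lies on the centre line of the jaws, within the pads' length; the fingertips stand 17 mm ahead of it and the grasp point (between the pads) lies 2 mm behind it; z points along the fingers, y is the direction in which the jaws open and shut (so a half turn about z gives the same grasp; the last joint's range is limited). The gripper opens to 88 mm and grips with 3 to 60 N. Pads are 19 mm wide; open, the fingers measure 130 mm over their backs; the gripper's body (78 mm by 193 mm) begins 47 mm behind the grasp point.
Start: joints at [-55.17, 20.546, 0.682, 0, -70.136, -16.507], TCP at [0.212, -0.641, 0.244] pointing down, gripper open.
Joint ranges: [-176.03, 176.03], [-82.01, 121.73], [-58.28, 71.71], [-173.87, 95.51], [-174.79, -0.11], [-173.66, 173.66]. Speed limits (degrees/s): [136.94, 136.94, 172.46, 180, 180, 180].

INTERFACE

Orientations are given as [roll, pitch, yaw] about the fixed x, y, z axes, in that order (R = Rz(yaw) Ry(pitch) Rx(roll)).
In Python, from plant import telemetry, vision, close_job, recognise, silhouettes, place_of gives the robot as it stands.
- The arm moves only by the shell command python3 -m handwheel 'ROWS'. ROWS is JSON, a list that holds one entry, the list of rows, each a list of 5 numbers: the shift along the tool's x, y, z in m, then the turn about the tool's z in rad, then the closure, from 0 (fully open) to 1 (shut). In form: [[[tx, ty, tz, yaw, gripper], ...]]. A call has 1 to 20 rows; each row shifts and turns the commanded pose from where the row before left it, along the tool's axes as they then stand; what a row does not reach is not made up. A row lasts 1/12 s, in which the tool goes at most 41.7 mm and 7.16 degrees, less where a joint would pass 70% of its speed; a pose out of reach is approached as far as the arm can. A call with a gripper value outside its range is refused whole. The fingers move at their own pace and stop on an object; the grip force is fixed at half the most. Time passes only in rows, so rows that do not move let the fingers close. It gives the time, the measured TCP pose, the force and the opening at its end, in the units of the state.
- telemetry.get_obs(): the state, without advancing time (a new reading comes with each control period).
- vision.snapshot(name): name is "scene" or "top" or "wrist"; returns a dict with "color" (420x560x3 uint8, red, green, blue), "mtx" (3x3 intrinsics, pixels), "dist" ([k1, k2, p1, p2, k3] as OpenCV has them; the pictures are not rectified), "cam_to_world" (4x4, takes a point from camera to world coordinates); the wrist camera has in their place "tool_from_camera" (4x4, takes a point from camera to tool coordinates, whose origin is the TCP and whose axes are the flange's). Camera axes: x right, y down, z forward; pixel columns grow to the right and rows downward; lengths in m; the calibration is good to about 2 mm. A picture is of the moment at which its call begins: read the wrist's pose just before it. There is no depth.
- close_job(): hands the job in, once; it reports no verdict.
Trained networks look in a picture, given as the dict that the camera call returned (one of the last four; its "shot" number tells which), for a name from the list of things; names that differ only in an ending like _2 or _b are one class to them, and where a whole thing is asked for, a point or a joint stands for the part that bears it (a point fixed in the world has none). Each returns a list of dicts, best first, with "conf" (0 to 1); they miss things now and then, are a little off and sometimes report something else, mostly with a low value. They report only what shows in the picture. A call takes as long as a camera call.
- recognise(name, picture): "xy" ([column, row] in pixels, amid what is visible of it).
- silhouettes(name, picture): "region" (420x560 bool, what is visible of it) and "xy" ([column, row] in pixels, amid what is visible of it).
- place_of(name, picture): "xy" ([column, row] in pixels: a listed point, or the origin of a listed thing).
The state is a dict: "clock": time; "joint_pos": joint angles; "qvel": joint speeds; "tau": joint torques, N m; "tool_pos": TCP position; "orientation": TCP orientation; "force": force on the tool from outside, world axes, zero at the start; "moment": the same for the moment, N m; "opening": finger opening in m.
Only numpy, scipy, OpenCV 4.12 (cv2) and the standard library are available. Lean on these libraries where they do the work, as an engineer would, in place of code of your own. Each camera call takes 0.05 s, during which the arm holds its last target.

TASK

Two air flow regulators of the same pattern stand on the bench, one larger than the other. On the larger one, turn the wing knob until its pointed nose stands at the long mark on the dial, and only then slide the fork lock fully home over the knob so that its prongs straddle the wing; let go of it. Leave the knob and the lock of the smaller regulator as they are.

Things in the scene. Friction and masses are not known exactly. Their poses are not given: they have to be found in the camera images.
- big_knob_grip (a point): Larger regulator (fixed grey housing 62 x 186 mm): grip point of its black wing knob, on the turning axis. Height 72 mm; wing 12 mm thick (x), 50 mm long (y), clear from 50 to 82 mm up. z up, -y towards the nose. On the mark when headed as big_lock_grip; starts 30-72 deg anticlockwise of it (from above), turns +83 to -34 deg, light friction (0.06 N m), stays where left.
- big_lock_grip (a point): Same regulator: middle of the steel fork lock's upright grip block, height 72 mm; block 14 mm (x) by 26 mm (y), 49 to 82 mm up. z up, -y: slides towards the knob axis, 1.5 N friction, stays where left. From the axis: 102-112 mm at the start, 52 mm fully home at its stop. Prongs reach 77 mm along -y, tops 49.5 mm up; they jam if the knob is over 13 deg off the mark.
- small_knob_nose (a point): Bystander: tip of the pointed nose of the wing knob of the smaller regulator, the same shape at 0.72 times the size (fixed housing 45 x 134 mm, top of knob 59 mm up). The point lies 19 mm along -y from that knob's axis, 52 mm up; z up, axes turn with the knob. Not to be turned.
- small_lock_grip (a point): Bystander: middle of the grip block of the smaller regulator's fork lock, 52 mm up; block 10 mm (x) by 19 mm (y); z up, -y towards its knob. Not to be slid.

How it is judged:
By the outcome, as a careful person would: the job done as asked, in the order asked, and still so for the second after the job is handed in, with the robot touching nothing.
It also fails if it takes over 51 s, if anything falls off the work surface, if the arm or the gripper's body presses on something with over 40 N, if the wrist force passes 120 N, or if a joint passes its speed limit or range.

## Working session

There is one attempt and no reset: what is moved stays moved. The work goes in short steps, Python scripts to look and compute and a shell command to move; the robot and the scene stay as the last step left them, time stands still between calls to the robot, and variables do not carry over. Pictures are saved under pics/ and viewed, and the job is handed in when it is done.

```bash
mkdir -p pics; cat > h.py <<'E'
import numpy as np, cv2
from plant import telemetry, vision, close_job, recognise, silhouettes, place_of
def ray(p,uv,T=None):
    K=np.array(p["mtx"]);d=np.array(p["dist"],float)
    n=cv2.undistortPoints(np.array([[uv]],float),K,d)[0,0]
    T=np.array(p["cam_to_world"]) if T is None else T
    return T[:3,3],T[:3,:3]@np.array([n[0],n[1],1])
def atz(p,uv,z,T=None):
    o,r=ray(p,uv,T);return o+r*(z-o[2])/r[2]
def save(p,f,s=1.4):
    cv2.imwrite("pics/"+f,cv2.resize(p["color"][:,:,::-1],None,fx=s,fy=s))
def proj(p,X,T=None):
    T=np.array(p["cam_to_world"]) if T is None else T
    W=np.linalg.inv(T);r,_=cv2.Rodrigues(W[:3,:3])
    return cv2.projectPoints(np.array(X,float).reshape(-1,3),r,W[:3,3],np.array(p["mtx"]),np.array(p["dist"],float))[0][:,0]
E
python3 - <<'E'
from h import *
o=telemetry.get_obs();print(o["clock"],o["tool_pos"],o["orientation"],o["opening"],o["force"])
for c in ["top","scene"]:
    p=vision.snapshot(c);save(p,c+"1.png")
    for n,z in [("big_knob_grip",.072),("big_lock_grip",.072),("small_knob_nose",.052),("small_lock_grip",.052)]:
        for r in place_of(n,p)[:3]:
            print(c,n,r["conf"],np.round(r["xy"],1),np.round(atz(p,r["xy"],z),4))
E
```

```text
0.0 [ 0.21201971 -0.64032842  0.24259217] [ 1.79900834e+02 -8.86457263e-03 -1.61685010e+02] 0.08763104286486305 [-0.00902745 -0.06266304  1.10920737]
top big_knob_grip 0.73 [213.  215.5] [0.4594 0.2176 0.072 ]
top big_lock_grip 0.61 [165.1 218.6] [0.4537 0.3291 0.072 ]
top small_knob_nose 0.6 [385.5 193.1] [ 0.5084 -0.1846  0.052 ]
scene big_knob_grip 0.61 [236.8 288.2] [0.4629 0.2179 0.072 ]
scene big_lock_grip 0.74 [199.3 335.3] [0.4539 0.3263 0.072 ]
scene small_knob_nose 0.41 [332.5 163.4] [ 0.5126 -0.1821  0.052 ]
scene small_lock_grip 0.6 [318.5 189.5] [ 0.492  -0.0918  0.052 ]
```

View pics/top1.png

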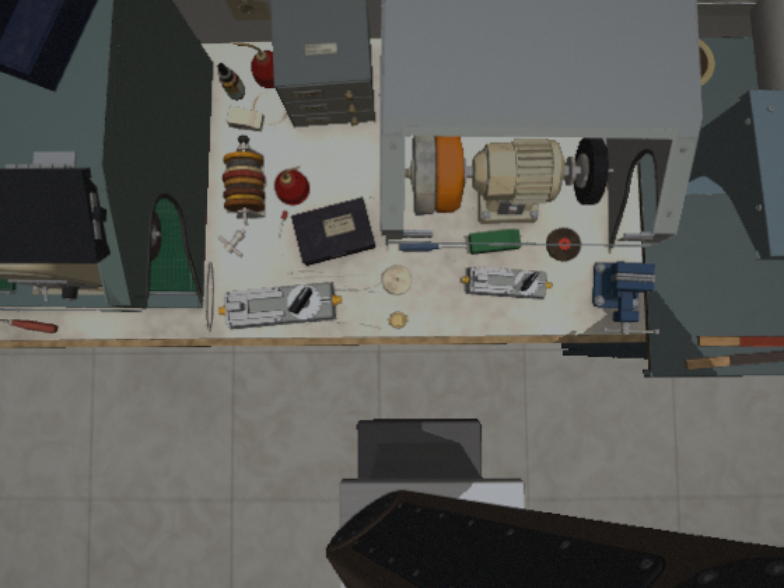

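View pics/scene1.png

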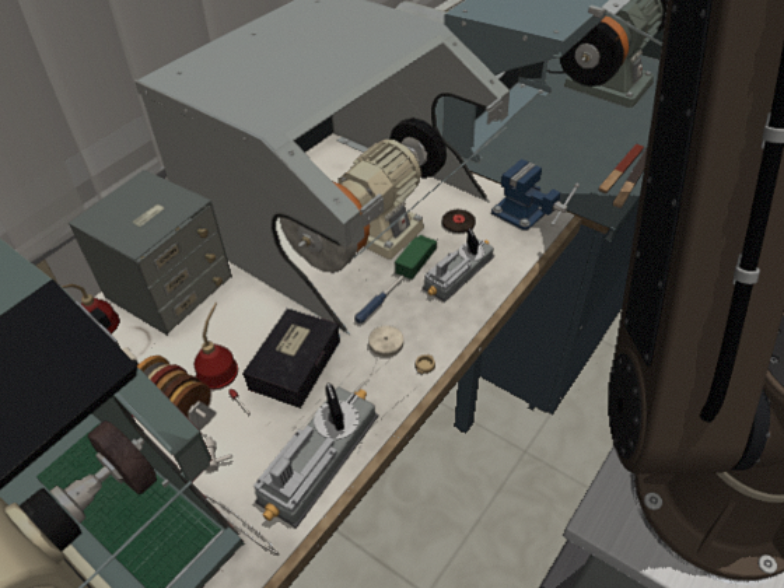

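The larger regulator is on the left: knob at about px (300,300) and lock at (231,306) in the saved top picture. The smaller one is on the right. A cabinet stands close to the larger lock, so I'll measure the clearances.

```bash
python3 - <<'E'
from h import *
p=vision.snapshot("top");q=vision.snapshot("scene")
print("camtop",np.array(p["cam_to_world"])[:3,3],"scene",np.array(q["cam_to_world"])[:3,3])
for n,uv in dict(cabcorner=(203,303),cabedge=(112,290),hoodL=(390,235),hoodR=(690,235),hoodtopL=(383,135),box=(305,262),boxr=(374,243),bench=(300,340),cabtop=(105,250),housL=(226,325),housR=(335,318)).items():
    u=(uv[0]/1.4,uv[1]/1.4)
    print(n,[np.round(atz(p,u,z)[:2],3).tolist() for z in (0,.05,.3)])
print()
for n,uv in dict(cabtopcorner=(133,368),cabfloorcorner=(240,545),hoodfrontL=(345,330),hoodTopL=(140,80),box=(282,402)).items():
    u=(uv[0]/1.4,uv[1]/1.4)
    print(n,[np.round(atz(q,u,z)[:2],3).tolist() for z in (0,.05,.1,.3)])
x0,y0,x1,y1=140,170,290,250
cv2.imwrite("pics/topz.png",cv2.resize(p["color"][y0:y1,x0:x1,::-1],None,fx=5,fy=5,interpolation=cv2.INTER_CUBIC))
x0,y0,x1,y1=90,230,290,415
cv2.imwrite("pics/scz.png",cv2.resize(q["color"][y0:y1,x0:x1,::-1],None,fx=3.2,fy=3.2,interpolation=cv2.INTER_CUBIC))
E
```

```text
camtop [0.38362128 0.05161637 0.9752251 ] scene [0.10661048 0.54270302 0.77827584]
cabcorner [[0.465, 0.402], [0.461, 0.384], [0.44, 0.294]]
cabedge [[0.491, 0.57], [0.486, 0.544], [0.458, 0.411]]
hoodL [[0.583, 0.066], [0.573, 0.066], [0.522, 0.062]]
hoodR [[0.575, -0.468], [0.566, -0.442], [0.516, -0.308]]
hoodtopL [[0.768, 0.077], [0.748, 0.076], [0.65, 0.069]]
box [[0.536, 0.219], [0.529, 0.21], [0.489, 0.167]]
boxr [[0.569, 0.095], [0.559, 0.093], [0.512, 0.082]]
bench [[0.398, 0.227], [0.397, 0.218], [0.393, 0.173]]
cabtop [[0.565, 0.586], [0.555, 0.558], [0.509, 0.421]]
housL [[0.426, 0.36], [0.423, 0.344], [0.413, 0.265]]
housR [[0.436, 0.165], [0.433, 0.159], [0.42, 0.13]]

cabtopcorner [[0.781, 0.311], [0.738, 0.326], [0.695, 0.341], [0.521, 0.4]]
cabfloorcorner [[0.458, 0.409], [0.436, 0.417], [0.413, 0.426], [0.323, 0.46]]
hoodfrontL [[0.568, 0.069], [0.539, 0.1], [0.509, 0.13], [0.39, 0.252]]
hoodTopL [[1.474, -0.254], [1.387, -0.202], [1.299, -0.151], [0.947, 0.053]]
box [[0.558, 0.224], [0.529, 0.244], [0.5, 0.265], [0.384, 0.347]]
```

View pics/topz.png

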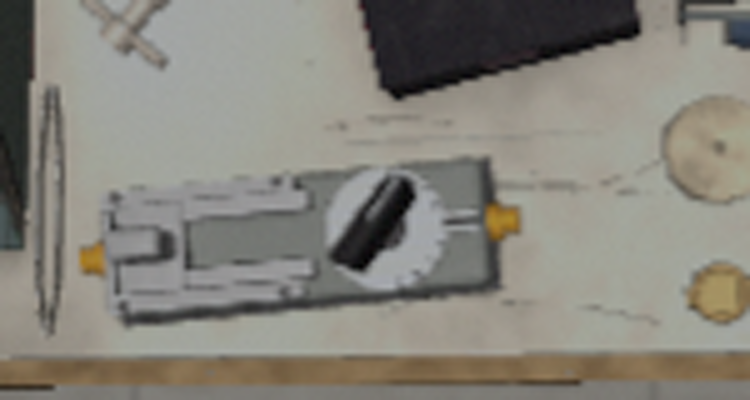

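View pics/scz.png

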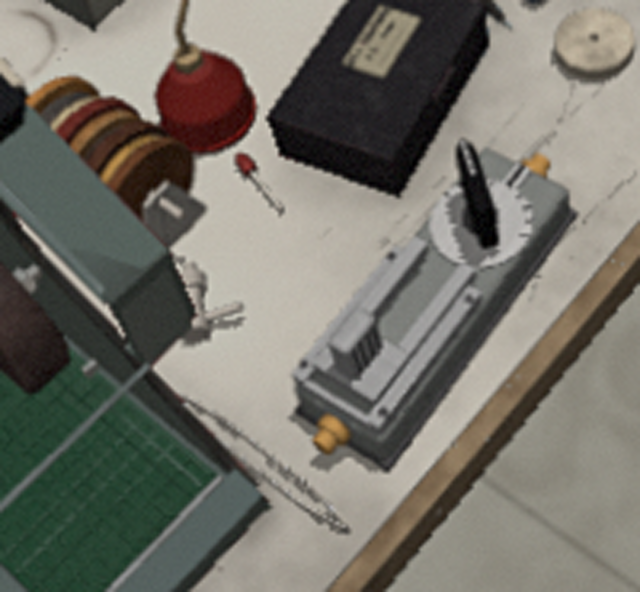

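```bash
cat > plan.py <<'E'
import sys,numpy as np
from h import telemetry
# args: x y z yaw n ; prints per-row tool shift using current pose
def plan(x,y,z,yaw,n,start=None):
    o=telemetry.get_obs()
    p=np.array(o["tool_pos"]);w=o["orientation"][2]
    if start is not None: p=np.array(start[:3]);w=start[3]
    dy=(yaw-w+180)%360-180
    s=(np.array([x,y,z])-p)/n
    for i in range(n):
        a=np.radians(w+dy*i/n);c,sn=np.cos(a),np.sin(a)
        tx=c*s[0]+sn*s[1];ty=sn*s[0]-c*s[1]
        print("[%.4f,%.4f,%.4f,%.4f]"%(tx,ty,-s[2],-np.radians(dy)/n),end=",")
    print()
if __name__=="__main__":
    a=list(map(float,sys.argv[1:]));plan(*a[:4],int(a[4]),a[5:] or None)
E
python3 plan.py 0.42 -0.28 0.26 -161.7 10; python3 plan.py 0.45 0.22 0.25 -36 18 0.42 -0.28 0.26 -161.7
```

```text
[-0.0311,0.0277,-0.0016,0.0000],[-0.0311,0.0277,-0.0016,0.0000],[-0.0311,0.0277,-0.0016,0.0000],[-0.0311,0.0277,-0.0016,0.0000],[-0.0311,0.0277,-0.0016,0.0000],[-0.0311,0.0277,-0.0016,0.0000],[-0.0311,0.0277,-0.0016,0.0000],[-0.0311,0.0277,-0.0016,0.0000],[-0.0311,0.0277,-0.0016,0.0000],[-0.0311,0.0277,-0.0016,0.0000],
[-0.0103,0.0258,0.0006,-0.1219],[-0.0134,0.0244,0.0006,-0.1219],[-0.0162,0.0226,0.0006,-0.1219],[-0.0189,0.0205,0.0006,-0.1219],[-0.0212,0.0180,0.0006,-0.1219],[-0.0232,0.0153,0.0006,-0.1219],[-0.0249,0.0124,0.0006,-0.1219],[-0.0263,0.0092,0.0006,-0.1219],[-0.0272,0.0060,0.0006,-0.1219],[-0.0277,0.0026,0.0006,-0.1219],[-0.0278,-0.0008,0.0006,-0.1219],[-0.0275,-0.0041,0.0006,-0.1219],[-0.0268,-0.0075,0.0006,-0.1219],[-0.0257,-0.0107,0.0006,-0.1219],[-0.0242,-0.0137,0.0006,-0.1219],[-0.0224,-0.0165,0.0006,-0.1219],[-0.0202,-0.0191,0.0006,-0.1219],[-0.0177,-0.0215,0.0006,-0.1219],
```

```bash
python3 -m handwheel '[[[-0.028,0.025,-0.002,0,0],[-0.028,0.025,-0.002,0,0],[-0.028,0.025,-0.002,0,0],[-0.028,0.025,-0.002,0,0],[-0.028,0.025,-0.002,0,0],[-0.028,0.025,-0.002,0,0],[-0.028,0.025,-0.002,0,0],[-0.028,0.025,-0.002,0,0],[-0.028,0.025,-0.002,0,0],[-0.028,0.025,-0.002,0,0],[-0.028,0.025,-0.002,0,0]]]'; python3 plan.py 0.45 0.22 0.25 -36 18
```

```text
clock: 1.52
tool_pos: [0.4187, -0.2812, 0.2661]
orientation: [-180.0, 0.0, -161.7]
force: [1.7, -0.8, 0.1]
opening: 0.0878
[-0.0104,0.0259,0.0009,-0.1219],[-0.0135,0.0244,0.0009,-0.1219],[-0.0163,0.0226,0.0009,-0.1219],[-0.0190,0.0205,0.0009,-0.1219],[-0.0213,0.0180,0.0009,-0.1219],[-0.0233,0.0153,0.0009,-0.1219],[-0.0250,0.0123,0.0009,-0.1219],[-0.0263,0.0092,0.0009,-0.1219],[-0.0273,0.0059,0.0009,-0.1219],[-0.0278,0.0026,0.0009,-0.1219],[-0.0279,-0.0008,0.0009,-0.1219],[-0.0276,-0.0042,0.0009,-0.1219],[-0.0269,-0.0075,0.0009,-0.1219],[-0.0257,-0.0108,0.0009,-0.1219],[-0.0242,-0.0138,0.0009,-0.1219],[-0.0224,-0.0166,0.0009,-0.1219],[-0.0202,-0.0192,0.0009,-0.1219],[-0.0177,-0.0216,0.0009,-0.1219],
```

```bash
python3 -m handwheel '[[[-0.0104,0.0259,0.001,-0.122,0],[-0.0135,0.0244,0.001,-0.122,0],[-0.0163,0.0226,0.001,-0.122,0],[-0.019,0.0205,0.001,-0.122,0],[-0.0213,0.018,0.001,-0.122,0],[-0.0233,0.0153,0.001,-0.122,0],[-0.025,0.0123,0.001,-0.122,0],[-0.0263,0.0092,0.001,-0.122,0],[-0.0273,0.0059,0.001,-0.122,0],[-0.0278,0.0026,0.001,-0.122,0],[-0.0279,-0.0008,0.001,-0.122,0],[-0.0276,-0.0042,0.001,-0.122,0],[-0.0269,-0.0075,0.001,-0.122,0],[-0.0257,-0.0108,0.001,-0.122,0],[-0.0242,-0.0138,0.001,-0.122,0],[-0.0224,-0.0166,0.001,-0.122,0],[-0.0202,-0.0192,0.001,-0.122,0],[-0.0177,-0.0216,0.001,-0.122,0],[0,0,0,0,0],[0,0,0,0,0]]]'
cat > look.py <<'E'
import sys
from h import *
from scipy.spatial.transform import Rotation as R
def wrist():
    o=telemetry.get_obs()
    T=np.eye(4);T[:3,:3]=R.from_euler("xyz",o["orientation"],degrees=True).as_matrix();T[:3,3]=o["tool_pos"]
    p=vision.snapshot("wrist");return o,p,T@np.array(p["tool_from_camera"])
if __name__=="__main__":
    o,p,T=wrist();save(p,sys.argv[1]);print(o["tool_pos"],o["orientation"],"cam",T[:3,3])
    for n,z in [("big_knob_grip",.072),("big_lock_grip",.072)]:
        for r in place_of(n,p)[:2]: print(n,r["conf"],np.round(r["xy"],1),np.round(atz(p,r["xy"],z,T),4))
        for r in silhouettes(n,p)[:1]:
            m=r["region"];v,u=np.nonzero(m);print(" sil",m.sum(),r["conf"],u.min(),u.max(),v.min(),v.max())
            np.save("pics/m_%s.npy"%n,m)
    np.save("pics/T.npy",T)
E
python3 look.py w1.png
```

```text
clock: 3.18
tool_pos: [0.4485, 0.2195, 0.2473]
orientation: [180.0, 0.0, -35.8]
force: [-0.4, 0.6, -0.1]
opening: 0.0874
[0.44851432 0.21947989 0.24728597] [ 1.79969109e+02  4.27125279e-03 -3.57606313e+01] cam [0.50529436 0.17931593 0.38827951]
big_knob_grip 0.89 [268.  183.6] [0.4623 0.2196 0.072 ]
 sil 717 0.92 262 281 154 207
big_lock_grip 0.74 [193.4 256.1] [0.4462 0.3268 0.072 ]
 sil 2085 0.92 173 260 183 263
```

View pics/w1.png

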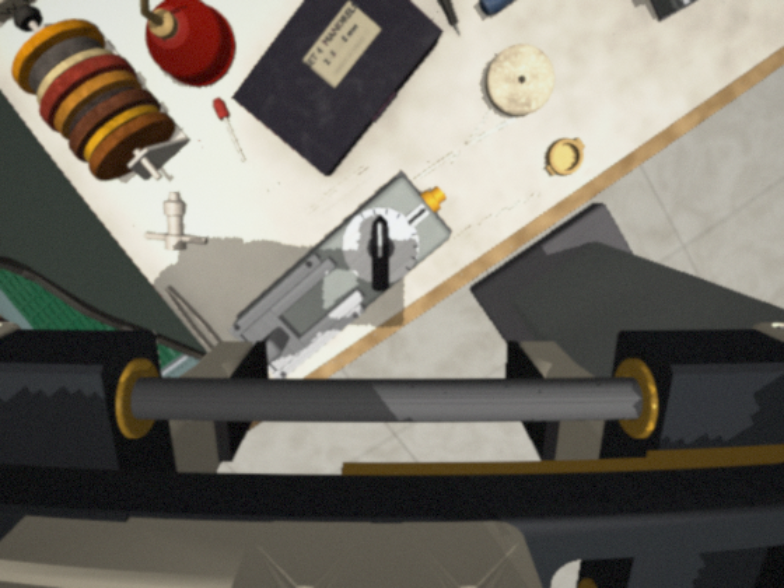

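```bash
python3 - <<'E'
import cv2
im=cv2.imread("pics/w1.png");im=im[160:400,220:470]
cv2.imwrite("pics/w1z.png",cv2.resize(im,None,fx=2.5,fy=2.5,interpolation=cv2.INTER_CUBIC))
E
```

```text
(no output)
```

View pics/w1z.png

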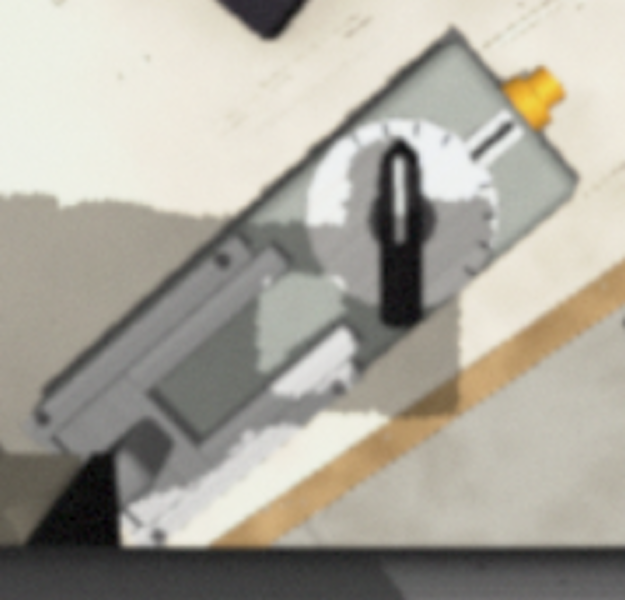

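```bash
python3 - <<'E'
from h import *
T=np.load("pics/T.npy");p=vision.snapshot("wrist")
def z(u,v): return ((220+u/2.5)/1.4,(160+v/2.5)/1.4)
def hd(a,b,za,zb):
    A=atz(p,z(*a),za,T);B=atz(p,z(*b),zb,T);d=B-A
    print(np.round(A,4),np.round(B,4),"heading",np.degrees(np.arctan2(d[1],d[0])),np.linalg.norm(d[:2]))
hd((400,242),(402,155),.082,.082)
hd((401,322),(401,140),.082,.075)
hd((401,322),(401,140),.075,.075)
hd((45,390),(450,30),.04,.04)
hd((475,158),(512,125),.045,.045)
hd((285,508),(576,182),.04,.04)
c=atz(p,z(403,213),.06,T);print("hub",c)
E
```

```text
[0.462  0.2156 0.082 ] [0.4804 0.2016 0.082 ] heading -37.25399009392345 0.023213408592342045
[0.4439 0.2284 0.082 ] [0.4833 0.1999 0.075 ] heading -35.84876821922116 0.04855770973880084
[0.4425 0.2295 0.075 ] [0.4833 0.1999 0.075 ] heading -35.94793378462226 0.05035170589305049
[0.4835 0.3398 0.04  ] [0.4983 0.1719 0.04  ] heading -84.9676894063023 0.1686175392578291
[0.4641 0.1873 0.045 ] [0.4657 0.173  0.045 ] heading -83.74267565968987 0.014442719583381947
[0.4071 0.3022 0.04  ] [0.4399 0.1669 0.04  ] heading -76.36345534086045 0.13930910583358855
hub [0.46512697 0.21260549 0.06      ]
```

```bash
python3 plan.py 0.463 0.2155 0.14 -36.2 4
```

```text
[0.0032,-0.0017,0.0270,0.0011],[0.0032,-0.0017,0.0270,0.0011],[0.0032,-0.0017,0.0270,0.0011],[0.0032,-0.0017,0.0270,0.0011],
```

```bash
python3 -m handwheel '[[[0.0035,-0.0015,0.027,0.002,0],[0.0035,-0.0015,0.027,0.002,0],[0.0035,-0.0015,0.027,0.002,0],[0.0035,-0.0015,0.027,0.002,0],[0,0,0,0,0],[0,0,0,0,0]]]'; python3 look.py w2.png
```

```text
clock: 3.98
tool_pos: [0.4632, 0.2138, 0.1391]
orientation: [179.8, 0.0, -36.4]
force: [-0.4, -0.1, 0.7]
opening: 0.088
[0.46319852 0.21384354 0.13913502] [ 1.79832042e+02  7.16338999e-03 -3.63726879e+01] cam [0.51974769 0.1733461  0.28012444]
big_knob_grip 0.59 [275.6 231.8] [0.4626 0.215  0.072 ]
 sil 1660 0.96 260 287 186 269
big_lock_grip 0.88 [162.5 330.1] [0.4504 0.3274 0.072 ]
 sil 1991 0.91 156 260 228 337
```

View pics/w2.png

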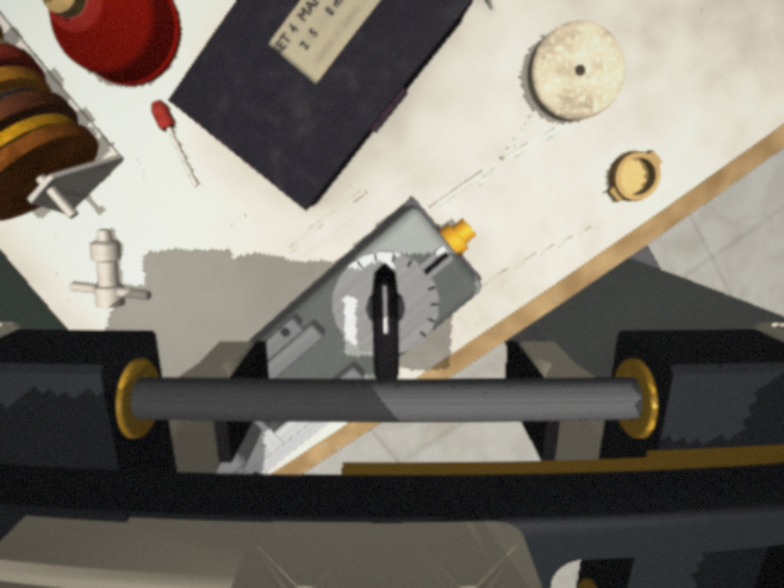

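Wing at px (386,325), nose up at (385,268), centred between the fingers. I'll descend and close.

```bash
python3 -m handwheel '[[[-0.0012,-0.0006,0.017,0,0],[0,0,0.017,0,0],[0,0,0.017,0,0],[0,0,0.017,0,0],[0,0,0,0,0.3],[0,0,0,0,0.5],[0,0,0,0,0.7],[0,0,0,0,0.85],[0,0,0,0,1],[0,0,0,0,1],[0,0,0,0,1],[0,0,0,0,1]]]'; python3 -c "
from h import *
o=telemetry.get_obs();print(o['force'],o['moment'],o['opening'],o['orientation'])"
```

```text
clock: 5.23
tool_pos: [0.463, 0.2162, 0.0719]
orientation: [-180.0, -0.0, -36.3]
force: [-0.4, -0.0, -0.2]
opening: 0.0392
[-0.41260497 -0.02503502 -0.1583191 ] [-0.06166873  0.13978991  0.00238932] 0.039243597935045886 [-1.79969920e+02 -4.97331471e-03 -3.63128118e+01]
```

```bash
python3 -m handwheel '[[[0,0,0,0,1],[0,0,0,0,1],[0,0,0,0,1],[0,0,0,0,1],[0,0,0,0,1],[0,0,0,0,1],[0,0,0,0,1],[0,0,0,0,1]]]'; python3 -c "
from h import *
o=telemetry.get_obs();print(o['force'],o['moment'],o['opening'],o['orientation'])"
```

```text
clock: 5.9
tool_pos: [0.4622, 0.2152, 0.0714]
orientation: [179.9, 0.0, -36.3]
force: [-3.7, -3.8, 4.0]
opening: 0.0121
[-3.68863238 -3.81983577  3.96067144] [-1.58040058  1.41221214  0.03921711] 0.012050629290657831 [ 1.79884762e+02  1.67107028e-02 -3.63293063e+01]
```

```bash
python3 -m handwheel '[[[0,0,0,0.05,1],[0,0,0,0.08,1],[0,0,0,0.08,1],[0,0,0,0.08,1],[0,0,0,0.08,1],[0,0,0,0.08,1],[0,0,0,0.08,1],[0,0,0,0.08,1],[0,0,0,0.08,1],[0,0,0,0.08,1],[0,0,0,0.08,1],[0,0,0,0,1],[0,0,0,0,1]]]'; python3 look.py w3.png; python3 - <<'E'
from h import *
o=telemetry.get_obs();print(o['force'],o['moment'],o['opening'],o['orientation'])
E
```

```text
clock: 6.98
tool_pos: [0.4617, 0.2149, 0.0714]
orientation: [179.9, -0.1, -85.1]
force: [-6.6, -5.0, 8.3]
opening: 0.0118
[0.4616644  0.21492395 0.07137264] [ 1.79860427e+02 -9.94826397e-02 -8.50792902e+01] cam [0.46824124 0.14632947 0.21249147]
big_knob_grip 0.7 [277.8 277.6] [0.4611 0.216  0.072 ]
 sil 2070 0.71 261 291 210 330
[-5.18655905 -5.00267542  8.38642188] [-1.56025904  2.38152919 -0.07636962] 0.01204731076945457 [ 1.79864368e+02 -9.42173740e-02 -8.50509805e+01]
```

View pics/w3.png

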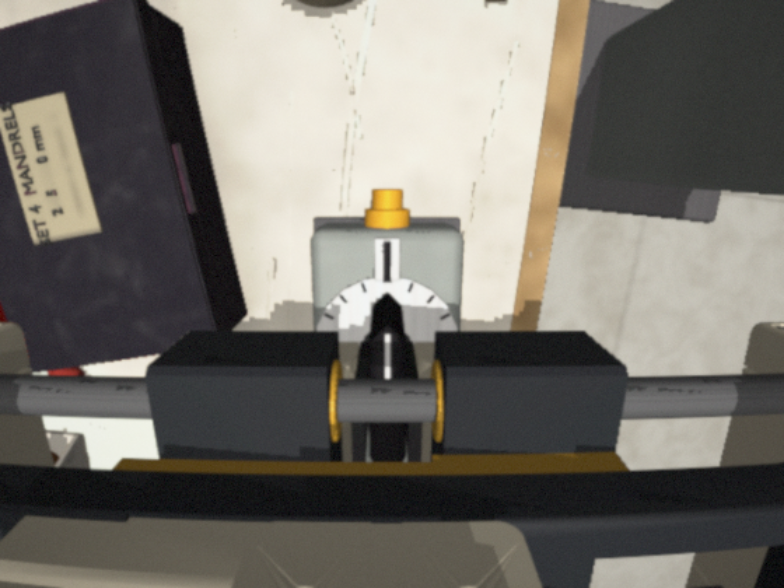

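The nose (388,292) lines up with the long mark (387,262). I'll release, rise and check it.

```bash
python3 -m handwheel '[[[0,0,0,0,0.8],[0,0,0,0,0.5],[0,0,0,0,0.2],[0,0,0,0,0],[0,0,0,0,0],[0,0,0,0,0],[0,0,-0.02,0,0],[0,0,-0.03,0,0],[0,0,-0.03,0,0],[0,0,-0.03,0,0],[0,0,-0.03,0,0],[0,0,0,0,0],[0,0,0,0,0]]]'; python3 look.py w4.png
```

```text
clock: 8.32
tool_pos: [0.4637, 0.2169, 0.2135]
orientation: [-179.8, 0.2, -85.0]
force: [-0.4, 0.4, -0.8]
opening: 0.0867
[0.46365765 0.21691496 0.21348049] [-1.79805808e+02  1.69138331e-01 -8.50110502e+01] cam [0.46955514 0.14759753 0.35427246]
big_knob_grip 0.76 [275.8 201.6] [0.4647 0.2166 0.072 ]
 sil 883 0.62 268 289 168 229
 sil 1666 0.83 256 300 225 327
```

View pics/w4.png

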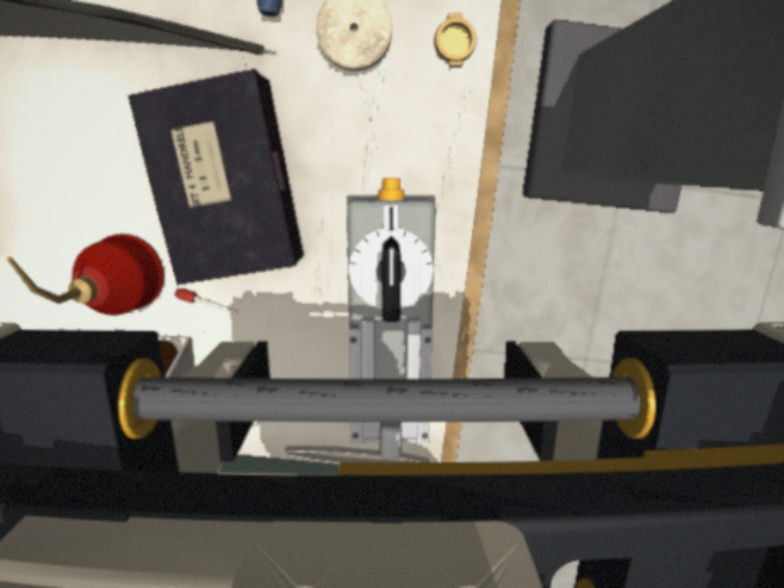

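```bash
python3 -m handwheel '[[[-0.027,0.0004,0,0,0],[-0.027,0.0004,0,0,0],[-0.027,0.0004,0,0,0],[-0.027,0.0004,0.03,0,0],[0,0,0.03,0,0],[0,0,0,0,0],[0,0,0,0,0]]]'; python3 look.py w5.png;  python3 - <<'E'
from h import *
p=vision.snapshot("scene");save(p,"s5.png")
E
```

```text
clock: 9.15
tool_pos: [0.451, 0.3224, 0.1496]
orientation: [179.8, -0.3, -85.0]
force: [-0.3, -0.3, 1.4]
opening: 0.0876
[0.4509658  0.3224472  0.14963229] [179.79713158  -0.2561212  -84.97813551] cam [0.45778596 0.25426256 0.2909396 ]
big_knob_grip 0.88 [271.3  60.1] [0.4632 0.2164 0.072 ]
 sil 1790 0.71 260 288 12 102
big_lock_grip 0.62 [275.7 231.6] [0.4508 0.3273 0.072 ]
 sil 4778 0.93 243 303 116 250
```

View pics/w5.png

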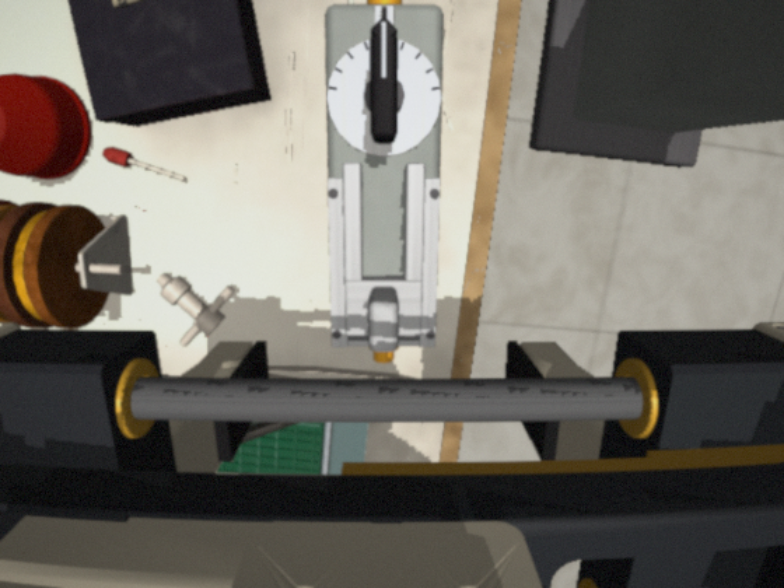

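View pics/s5.png

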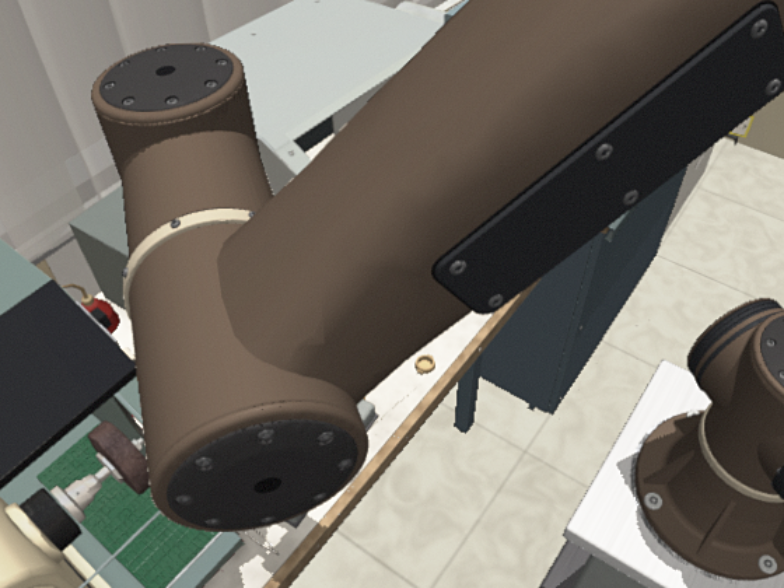

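Block at px (383,318), between the fingers. The knob is still on the mark. I'll descend and grip.

```bash
python3 -m handwheel '[[[0,0,0.02,0,0],[0,0,0.02,0,0],[0,0,0.02,0,0],[0,0,0.018,0,0],[0,0,0,0,0.3],[0,0,0,0,0.5],[0,0,0,0,0.7],[0,0,0,0,0.85],[0,0,0,0,1],[0,0,0,0,1],[0,0,0,0,1],[0,0,0,0,1],[0,0,0,0,1],[0,0,0,0,1],[0,0,0,0,1],[0,0,0,0,1],[0,0,0,0,1],[0,0,0,0,1]]]'; python3 look.py w6.png
```

```text
clock: 10.95
tool_pos: [0.4522, 0.3237, 0.0735]
orientation: [-180.0, 0.0, -85.0]
force: [2.6, 0.3, -1.1]
opening: 0.014
[0.45220337 0.32365622 0.07354456] [-1.79978793e+02  5.86434055e-03 -8.50166709e+01] cam [0.45848363 0.25477562 0.21453613]
big_knob_grip 0.6 [275.8  23.5] [0.4619 0.2169 0.072 ]
 sil 2898 0.72 256 297 0 90
big_lock_grip 0.88 [277.5 279.6] [0.4515 0.3269 0.072 ]
 sil 7103 0.88 234 319 110 311
```

View pics/w6.png

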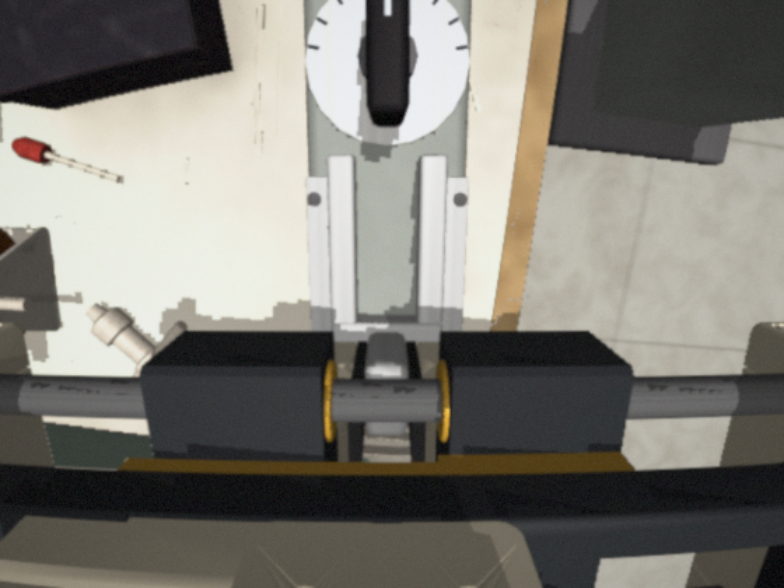

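Block is gripped at 14.0 mm. I'll slide it, fast at first, then creep to the stop.

```bash
python3 -m handwheel '[[[0.005,0,0,0,1],[0.005,0,0,0,1],[0.005,0,0,0,1],[0.005,0,0,0,1],[0.005,0,0,0,1],[0.005,0,0,0,1],[0.005,0,0,0,1],[0.005,0,0,0,1],[0.005,0,0,0,1],[0.005,0,0,0,1],[0,0,0,0,1],[0,0,0,0,1]]]'; python3 look.py w7.png
```

```text
clock: 12.2
tool_pos: [0.4565, 0.2727, 0.0736]
orientation: [-180.0, -0.0, -85.0]
force: [6.3, -1.1, -5.0]
opening: 0.0138
[0.45649512 0.27268925 0.07358158] [-1.79995960e+02 -3.19353607e-02 -8.50428879e+01] cam [0.46277775 0.20390237 0.21461907]
big_knob_grip 0.66 [276.1 150.9] [0.4617 0.216  0.072 ]
 sil 3555 0.86 256 296 88 209
big_lock_grip 0.66 [279.  279.8] [0.4551 0.276  0.072 ]
 sil 6968 0.55 233 319 110 310
```

View pics/w7.png

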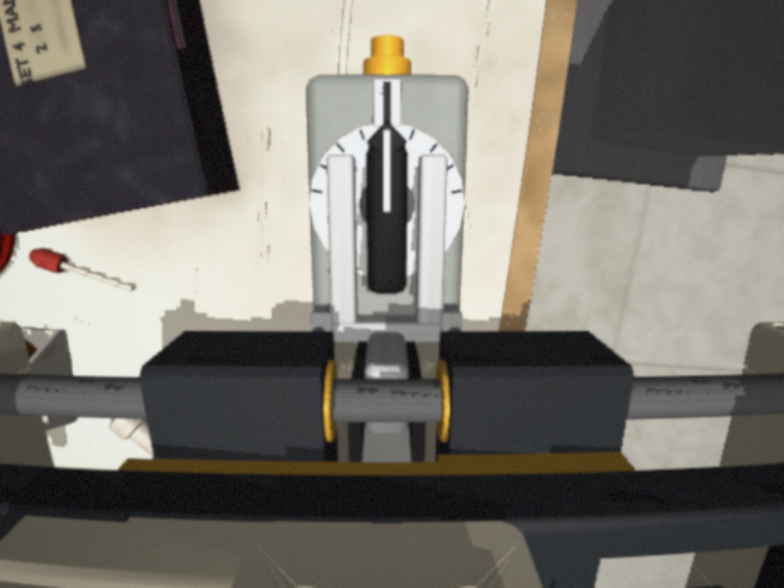

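```bash
python3 -m handwheel '[[[0.0015,0,0,0,1],[0.0015,0,0,0,1],[0.0015,0,0,0,1],[0.0015,0,0,0,1],[0,0,0,0,1],[0,0,0,0,1]]]'; python3 -m handwheel '[[[0.0015,0,0,0,1],[0,0,0,0,1]]]'
```

```text
clock: 12.95
tool_pos: [0.457, 0.2674, 0.0736]
orientation: [-180.0, 0.0, -85.0]
force: [6.4, 0.8, -6.0]
opening: 0.0138
clock: 13.12
tool_pos: [0.457, 0.2659, 0.0735]
orientation: [-180.0, 0.0, -85.0]
force: [5.3, 1.3, -5.2]
opening: 0.0139
```

```bash
python3 -m handwheel '[[[0.001,0,0,0,1],[0,0,0,0,1]]]'; python3 -m handwheel '[[[0.001,0,0,0,1],[0,0,0,0,1]]]';python3 -m handwheel '[[[0.001,0,0,0,1],[0,0,0,0,1]]]'
```

```text
clock: 13.28
tool_pos: [0.4571, 0.2655, 0.0736]
orientation: [-180.0, 0.1, -85.0]
force: [4.8, 3.6, -6.2]
opening: 0.0138
clock: 13.45
tool_pos: [0.4572, 0.2653, 0.0736]
orientation: [-180.0, 0.1, -85.0]
force: [2.0, 7.2, -6.9]
opening: 0.0139
clock: 13.62
tool_pos: [0.4572, 0.2652, 0.0736]
orientation: [-179.9, 0.2, -85.0]
force: [-0.2, 10.7, -7.2]
opening: 0.0137
```

Force rises while the position holds, at about 52 mm from the axis, so this is the stop. I'll release.

```bash
python3 -m handwheel '[[[0,0,0,0,0.8],[0,0,0,0,0.5],[0,0,0,0,0.3],[0,0,0,0,0.3],[0,0,0,0,0.3],[0,0,0,0,0.3],[0,0,0,0,0.3]]]'; python3 -m handwheel '[[[0,0,-0.02,0,0.3],[0,0,-0.03,0,0.3],[0,0,-0.03,0,0.3],[-0.01,0,-0.03,0,0.3],[-0.02,0,-0.03,0,0],[-0.02,0,0,0,0],[0,0,0,0,0],[0,0,0,0,0]]]'; python3 look.py w8.png
```

```text
clock: 14.2
tool_pos: [0.4571, 0.2631, 0.0736]
orientation: [180.0, -0.0, -85.0]
force: [0.6, 1.0, 0.2]
opening: 0.052
clock: 14.87
tool_pos: [0.4525, 0.3137, 0.2137]
orientation: [-180.0, 0.0, -85.0]
force: [-1.2, -0.2, 0.1]
opening: 0.0824
[0.45254092 0.31369862 0.21372574] [-1.79997356e+02  2.99296282e-02 -8.49632731e+01] cam [0.45893653 0.24476861 0.35468814]
big_knob_grip 0.78 [274.6  84.1] [0.4626 0.2156 0.072 ]
 sil 1050 0.59 264 286 50 115
big_lock_grip 0.74 [275.9 152.1] [0.4568 0.2701 0.072 ]
 sil 3287 0.92 251 300 57 166
```

View pics/w8.png

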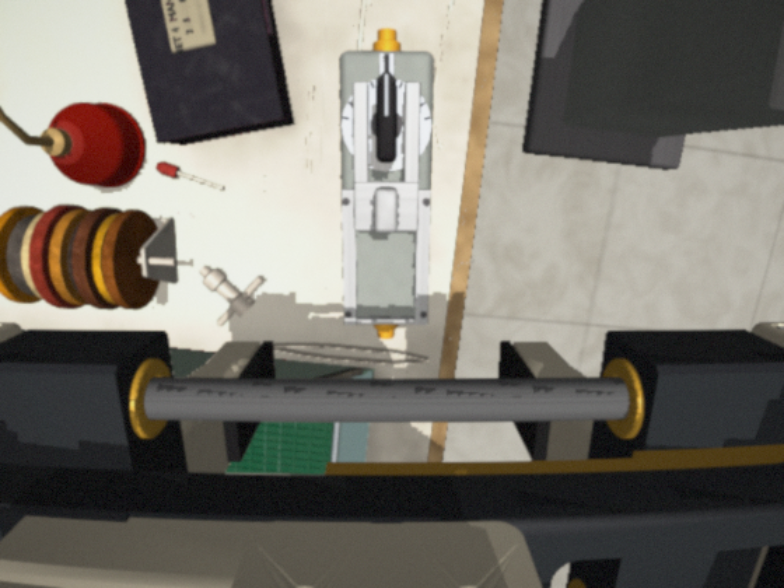

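```bash
python3 - <<'E'
from look import *
o,p,T=wrist()
h=np.radians(-85)
f=np.array([np.cos(h),np.sin(h),0]);s=np.array([-f[1],f[0],0])
cv2.imwrite("pics/w8z.png",cv2.resize(p["color"][25:175,225:325,::-1],None,fx=4,fy=4,interpolation=cv2.INTER_CUBIC))
# predicted outline of block top & prong tips for d=52, axis candidates
ax=np.array([.4622,.2158,0])
im=cv2.resize(p["color"][25:175,225:325,::-1],None,fx=4,fy=4,interpolation=cv2.INTER_CUBIC)
def dot(X,c):
    u=proj(p,X,T)[0];cv2.circle(im,(int((u[0]-225)*4),int((u[1]-25)*4)),3,c,-1)
for d,c in((.052,(0,0,255)),(.055,(255,0,0))):
    g=ax-f*d
    for a in(-1,1):
        for b in(-1,1): dot(g+f*.013*a+s*.007*b+[0,0,.082],c)
        dot(g+f*.077+s*.014*a+[0,0,.0495],c)
for a in(-1,1): dot(ax+f*.0265*a+[0,0,.078],(0,255,0))
cv2.imwrite("pics/w8z.png",im)
E
```

```text
(no output)
```

View pics/w8z.png

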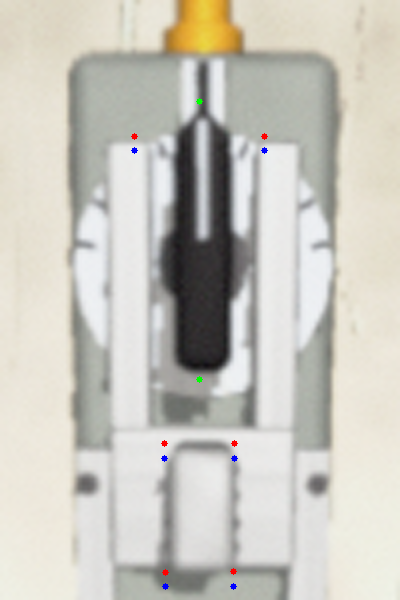

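The overlay puts the lock at 52–53 mm from the axis (red marks are 52) and the knob on the mark. To be sure that letting go did not drag the lock back, I'll nudge it gently from behind with closed fingers.

```bash
python3 -m handwheel '[[[0,0,0,0,0.5],[0,0,0,0,1],[0,0,0,0,1],[0,0,0,0,1],[0,0,0,0,1],[0,0,0,0,1],[0,0,0,0,1],[0,0,0,0,1],[0,0,0.03,0,1],[0,0,0.03,0,1],[0,0,0.03,0,1],[0,0,0.03,0,1],[0,0,0.02,0,1],[0,0,0,0,1],[0,0,0,0,1]]]';  python3 -m handwheel '[[[0.004,0,0,0,1],[0.004,0,0,0,1],[0.004,0,0,0,1],[0.004,0,0,0,1],[0,0,0,0,1],[0,0,0,0,1]]]'
```

```text
clock: 16.42
tool_pos: [0.4526, 0.3127, 0.073]
orientation: [179.9, -0.1, -85.0]
force: [-0.3, 0.2, 1.3]
opening: 0.0007
clock: 16.92
tool_pos: [0.4544, 0.297, 0.0742]
orientation: [-180.0, 0.0, -85.0]
force: [0.7, 0.1, 0.4]
opening: 0.0005
```

```bash
for i in 1 ; do python3 -m handwheel '[[[0.0015,0,0,0,1],[0.0015,0,0,0,1],[0,0,0,0,1]]]'; python3 -m handwheel '[[[0.0015,0,0,0,1],[0,0,0,0,1]]]';  python3 -m handwheel '[[[0.0015,0,0,0,1],[0,0,0,0,1]]]'; done
```

```text
clock: 17.17
tool_pos: [0.4544, 0.294, 0.0735]
orientation: [180.0, -0.0, -85.0]
force: [-0.1, -0.0, -0.1]
opening: 0.0006
clock: 17.33
tool_pos: [0.4545, 0.2925, 0.0735]
orientation: [180.0, -0.0, -85.0]
force: [-0.1, -0.3, -1.1]
opening: 0.0008
clock: 17.5
tool_pos: [0.4548, 0.2914, 0.0735]
orientation: [-180.0, 0.0, -85.0]
force: [-0.4, 0.8, 0.4]
opening: 0.0003
```

```bash
python3 -m handwheel '[[[0.001,0,0,0,1],[0,0,0,0,1]]]'; python3 -m handwheel '[[[0.001,0,0,0,1],[0,0,0,0,1]]]';  python3 -m handwheel '[[[0.001,0,0,0,1],[0,0,0,0,1]]]'
```

```text
clock: 17.67
tool_pos: [0.4549, 0.2913, 0.0737]
orientation: [-180.0, 0.1, -85.0]
force: [-1.9, 4.2, -1.3]
opening: 0.0002
clock: 17.83
tool_pos: [0.455, 0.2911, 0.0737]
orientation: [-179.9, 0.2, -85.0]
force: [-4.1, 7.9, -2.7]
opening: 0.0003
clock: 18.0
tool_pos: [0.455, 0.2909, 0.0737]
orientation: [-179.9, 0.3, -85.0]
force: [-4.9, 12.8, -3.3]
opening: 0.0002
```

It is rigid on contact with no sliding, so the lock was already at its stop. I'll back off and take a final look.

```bash
python3 -m handwheel '[[[-0.006,0,0,0,1],[-0.012,0,0,0,1],[0,0,-0.03,0,1],[0,0,-0.03,0,1],[0,0,-0.03,0,1],[0,0,-0.03,0,1],[0,0,-0.02,0,1],[0,0,0,0,1],[0,0,0,0,1],[0,0,0,0,1]]]'; python3 look.py w9.png; python3 - <<'E'
from h import *
p=vision.snapshot("top");save(p,"top9.png")
im=cv2.imread("pics/w9.png")
E
```

```text
clock: 18.83
tool_pos: [0.4531, 0.306, 0.213]
orientation: [180.0, -0.0, -85.0]
force: [0.7, -0.3, -0.6]
opening: 0.0003
[0.45307624 0.30601859 0.21295297] [ 1.79956417e+02 -3.71493915e-02 -8.50228128e+01] cam [0.45949887 0.23725678 0.35399671]
big_knob_grip 0.84 [273.6  94.3] [0.4631 0.2158 0.072 ]
 sil 1022 0.7 264 286 61 125
 sil 2960 0.9 251 299 68 174
```

View pics/w9.png

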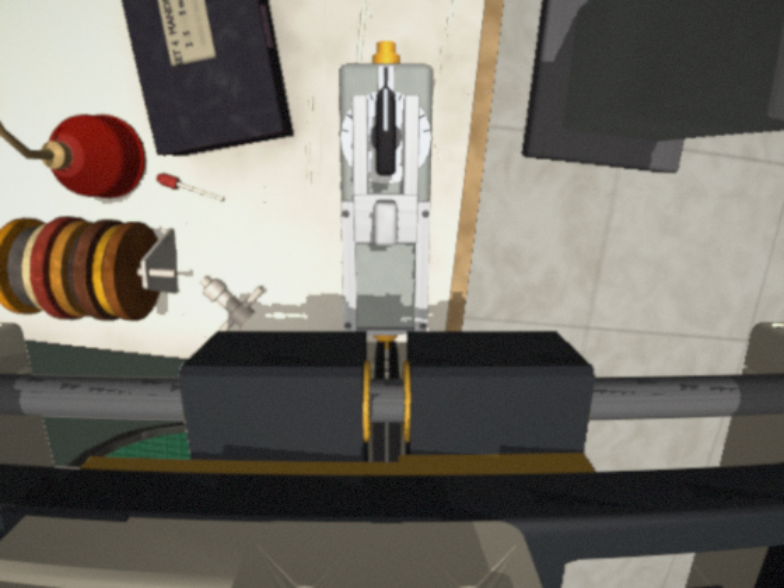

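View pics/top9.png

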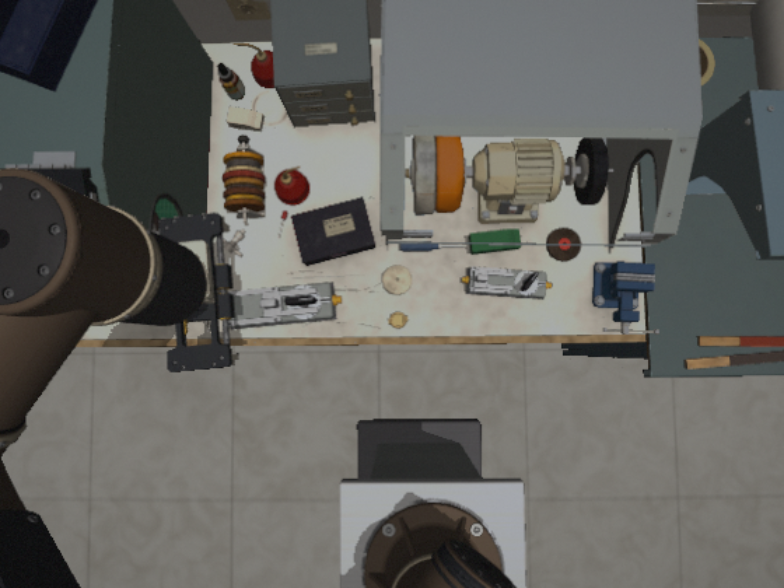

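The knob (386,130) is on the mark with the prongs astride it, the smaller regulator (505,282) looks unchanged, and the arm is clear.

```bash
python3 -c "
from h import *
print(close_job())"
```

```text
the job is handed in; nothing more can be done
None
```

The job is done and handed in: the larger regulator's knob is on the long mark, and its fork lock is fully home over the wing and released.

- **Knob:** I turned it about 49° clockwise. The wrist pictures showed the nose in line with the long mark before the lock moved, during the slide and at the end.
- **Lock:** I slid it about 58.5 mm until its position held and the force rose to about 11 N. After letting go, I nudged it from behind with closed fingers. It did not slide, and the force rose to about 13 N on contact, so it was already at its stop.
- **Distance check:** The overlay on the picture and the contact position put the lock 52–53 mm from the axis. The network's reading just after release was about 55 mm, which disagrees a little. I put that down to its error, since both pushes met the stop.
- **Smaller regulator:** I never went near it, and by eye it looks unchanged in the last top picture.
- **Time and forces:** The arm was clear of everything at about 19 s. The forces read at the end of each move stayed under about 15 N.

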